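# Clear the funnel out of the dish and stand the small jar in it

## Robot

A 6-joint arm with a two-finger parallel gripper is mounted at the origin on the work surface. World frame = base frame: x ahead of the robot, y to its left, z up, the work surface at z = 0. Lengths are in m, angles in rad, forces in N, time in s.
With the tool pointing down it reaches from about 0.275 to 0.775 m from the base axis. Payload 14.6 kg.
Tool frame: the origin (TCP) lies on the centre line of the jaws, within the pads' length; the fingertips stand 19 mm ahead of it and the grasp point (between the pads) is the TCP (manip.finger_overhang is the distance from the TCP to the fingertips, in m); z points along the fingers, y is the line along which they close (so a half turn about z gives the same grasp; the last joint's range is limited). The gripper opens to 85 mm and grips with 20 to 120 N. Pads are 22 mm wide; open, the fingers measure 114 mm over their backs; the gripper's body (76 mm by 85 mm) begins 54 mm behind the grasp point. The pads swing forward as they close: fully open they stand 13 mm farther back than shut.
Start: joints at [1.059, 0.263, -0.048, 1.259, 0, 1.415], TCP at [0.183, 0.492, 0.25] pointing down, gripper open.
Joint ranges: [-2.65, 2.65], [-0.89, 1.7], [-1.18, 1.37], [-2.13, 2.11], [-1.35, 1.29], [-3.14, 3.14]. Speed limits (rad/s): [1.89, 1.89, 2.57, 2.79, 3.14, 3.14].

## Interface

Orientations are given as a rotation vector (axis times angle).
In Python, from plant import manip, optics, nets gives the robot as it stands. The module is installed in compiled form; this text tells all that it offers.
- The arm moves only by the shell command python3 -m crank 'ROWS'. ROWS is JSON, one flat list of numbers, 7 for each row, row after row: the opening, from 0 (shut) to 1 (fully open), then the shift along the tool's x, y, z in mm, then the turn, a rotation vector about the tool's x, y, z in degrees. In form: [grip, dx, dy, dz, wx, wy, wz, grip, dx, dy, dz, wx, wy, wz, ...]. A call has exactly 5 rows; each row is the pose to reach, as a shift and turn from the pose commanded when the call began, along the tool's axes at that moment; what a row does not reach only later rows make up. A row lasts 1/10 s, in which the tool goes at most 50 mm and 8.59 degrees, less where a joint would pass 70% of its speed; a pose out of reach is approached as far as the arm can. A call with a gripper value outside its range is refused whole. The fingers move at their own pace and stop on an object; the grip force is fixed at half the most. Time passes only in rows, so rows that repeat a pose let the fingers close, or fill a call up. It gives the time, the measured TCP pose, the force, the opening and the grip force at its end, in the units of the state.
- manip.read_state(): the state, without advancing time (a new reading comes with each control period).
- optics.grab_frame(name): name is "side" or "top" or "wrist"; returns the picture (480x640x3 uint8, blue, green, red); there is no depth.
- optics.camera_model(name): a dict with "fovy" (degrees; the focal length in pixels is half the picture's height over the tangent of half this angle, whatever the lens; pixels are square), "cx", "cy" (the principal point, pixels), "distortion" ([k1, k2, p1, p2, k3] as OpenCV has them; the pictures are not rectified), "R" (3x3) and "t" (3): a world point X has camera coordinates R X + t. Camera axes: x right, y down, z forward; pixel columns grow to the right and rows downward; lengths in m; the calibration is good to about 2 mm. A picture is of the moment at which its call begins: read the wrist's pose just before it. camera_model takes no time and is no camera call; for the wrist camera it gives the pose at the moment of the call.
- manip.job_done(): hands the job in; it is judged then, once.
Trained networks look in the newest picture that a camera, given by its name, has taken for a name from the list of things; names that differ only in an ending like _2 or _b are one class to them, and where a whole thing is asked for, a point or a joint stands for the part that bears it (a point fixed in the world has none). Each returns a list of dicts, best first, with "confidence" (0 to 1); they miss things now and then, are a little off and sometimes report something else, mostly with a low value. They report only what shows in the picture. A call takes as long as a camera call. They do not tell look-alikes from the thing itself.
- nets.silhouettes(query, camera): "region" (480x640 bool, what is visible of it) and "bbox" ([left, top, right, bottom] in pixels, round what is visible of it).
- nets.mark_of(query, camera): "uv" ([column, row] in pixels: a listed point, or the origin of a listed thing).
The state is a dict: "t": time; "q": joint angles; "dq": joint speeds; "joint_torque": joint torques, N m; "tcp_pos": TCP position; "orientation": TCP orientation; "force": force on the tool from outside, world axes, zero at the start; "wrist_torque": the same for the moment, N m; "width": finger opening in m; "gripper_force": force on a finger pad.
Only numpy, scipy, OpenCV 4.12 (cv2) and the standard library are available. Lean on these libraries where they do the work, as an engineer would, in place of code of your own. Each camera call takes 0.05 s, during which the arm holds its last target. There are 200 camera calls.

## Task

The small cobalt jar belongs in the terracotta dish, but the funnel has been left there. First take the funnel out and park it mouth-down on the closed lid of the wooden salt box, wholly on the lid; then stand the smaller of the two cobalt jars upright, flat on the floor of the dish, setting it down without dropping it.

Things in the scene. Friction and masses are not known exactly. Their poses are not given: they have to be found in the camera images.
- funnel: Small black plastic funnel standing mouth-down in the dish, spout straight up. 90 mm tall; mouth 80 mm across at the bottom (first 5 mm), cone narrowing to 20 mm at 45 mm height, then a round spout tapering from 20 mm to 16 mm across at the top. About 40 g. Origin at the centre of the mouth (underside), z up through the spout. The spout can be gripped from above at 65 to 75 mm height.
- dish: Round terracotta dish, loose on the counter, about 450 g: 150 mm across the rim, 136 mm across the foot, 22 mm high, wall 6 mm, inner floor 6 mm above the counter and about 124 mm across. Origin at the centre of its underside, z up.
- small_jar: The smaller of two jars of cobalt glass with steel twist caps: 95 mm tall, straight round body 56 mm across up to 73 mm height, then a shoulder and a cap 48 mm across. About 280 g, rigid. Origin at the centre of its underside, z up. Its body can be gripped across from above at 55 to 65 mm height. The other jar has the same diameter but is 150 mm tall and is not needed; the two stand at least 100 mm apart between axes, to the robot's right, in either order.
- salt_box: Olive wood salt box, fixed to the counter, with a flat hinged lid that is shut and stays shut. Box 130 x 130 x 76 mm; lid 145 mm (x) by 140 mm (y), 12 mm thick, its flat top 88 mm above the counter, its centre 5.5 mm from the box's centre towards -x of the box (the front). Origin at the centre of the box's underside; x points to the hinge side, z up.
Not all that is in view belongs to the job. What is shaped like the funnel but pink, turquoise or yellow is not meant.

How it is judged:
By the outcome, as a careful person would: the job done as asked, in the order asked, and still so for the second after the job is handed in, with the robot touching nothing.
It also fails if it takes over 56 s, if anything falls off the work surface, if the arm or the gripper's body presses on something with over 40 N, if the wrist force passes 120 N, or if a joint passes its speed limit or range.

## Working session

There is one attempt and no reset: what is moved stays moved. The work goes in short steps, Python scripts to look and compute and a shell command to move; the robot and the scene stay as the last step left them, time stands still between calls to the robot, and variables do not carry over. Pictures are saved under pics/ and viewed, at most 10 in all, crops included, and the job is handed in when it is done.

```bash
mkdir -p pics
cat > h.py <<'E'
import numpy as np, cv2
from plant import manip, optics, nets
def K(m):
    f=240/np.tan(np.radians(m["fovy"])/2); return np.array([[f,0,m["cx"]],[0,f,m["cy"]],[0,0,1]])
def ray(m,uv):
    p=cv2.undistortPoints(np.array([[uv]],float),K(m),np.array(m["distortion"],float))[0,0]
    R=np.array(m["R"]);t=np.array(m["t"]); return -R.T@t, R.T@np.array([p[0],p[1],1])
def onz(m,uv,z):
    c,d=ray(m,uv); return c+d*(z-c[2])/d[2]
def proj(m,X):
    R=np.array(m["R"]);t=np.array(m["t"])
    return cv2.projectPoints(np.atleast_2d(np.array(X,float)),cv2.Rodrigues(R)[0],t,K(m),np.array(m["distortion"],float))[0][:,0]
def tri(ms,uvs):
    A=np.zeros((3,3));b=np.zeros(3)
    for m,uv in zip(ms,uvs):
        c,d=ray(m,uv);d/=np.linalg.norm(d);P=np.eye(3)-np.outer(d,d);A+=P;b+=P@c
    return np.linalg.solve(A,b)
def tool(X):
    s=manip.read_state();R=cv2.Rodrigues(np.array(s["orientation"],float))[0]
    return 1000*R.T@(np.array(X)-s["tcp_pos"])
E
python3 - <<'E'
from h import *
np.set_printoptions(precision=3,suppress=True)
ms={}
ims=[]
for c in["top","side"]:
    im=optics.grab_frame(c);ms[c]=m=optics.camera_model(c)
    cv2.imwrite(f"pics/{c}0.png",im)
    print(c,-np.array(m["R"]).T@m["t"],m["fovy"])
    for q in["funnel","dish","small_jar","salt_box"]:
        for r in nets.mark_of(q,c)[:6]:
            if r["confidence"]>.15: print(q,np.round(r["uv"],1),round(r["confidence"],2),onz(m,r["uv"],0.0))
        for r in nets.silhouettes(q,c)[:6]:
            if r["confidence"]>.15: print("   sil",np.round(r["bbox"]),round(r["confidence"],2))
s=manip.read_state();print(s["tcp_pos"],s["orientation"],s["t"])
print(cv2.Rodrigues(np.array(s["orientation"]))[0])
E
```

```text
top [0.22  0.003 1.079] 46.035906949684914
funnel [342.8 236.9] 0.86 [ 0.464 -0.034  0.   ]
funnel [257.2 298.3] 0.85 [0.336 0.124 0.   ]
funnel [191.8 300.5] 0.61 [0.326 0.248 0.   ]
funnel [469.2 333.3] 0.59 [ 0.29  -0.279  0.   ]
funnel [491.3 227.5] 0.55 [ 0.497 -0.325  0.   ]
   sil [324. 216. 365. 258.] 0.85
   sil [170. 281. 213. 322.] 0.77
   sil [466. 208. 510. 248.] 0.74
   sil [240. 275. 281. 315.] 0.71
   sil [445. 310. 490. 352.] 0.56
dish [343.5 233.8] 0.66 [ 0.47  -0.036  0.   ]
   sil [303. 196. 384. 268.] 0.97
small_jar [436.7 256.9] 0.86 [ 0.433 -0.218  0.   ]
   sil [423. 235. 460. 272.] 0.71
salt_box [204. 213.] 0.55 [0.499 0.241 0.   ]
   sil [150. 157. 239. 246.] 0.61
side [-0.019 -0.628  0.56 ] 44.231004414795365
funnel [339.4 266. ] 0.89 [ 0.465 -0.034  0.   ]
funnel [356.2 411.2] 0.89 [ 0.299 -0.281  0.   ]
funnel [226.4 246.2] 0.86 [0.344 0.12  0.   ]
funnel [182.4 216.4] 0.86 [0.324 0.252 0.   ]
funnel [492.3 360.6] 0.75 [ 0.5   -0.324  0.   ]
   sil [316. 214. 364. 276.] 0.92
   sil [204. 198. 251. 262.] 0.88
   sil [461. 307. 519. 378.] 0.72
   sil [322. 352. 387. 439.] 0.64
   sil [164. 171. 208. 229.] 0.64
   sil [299. 232. 391. 289.] 0.63
small_jar [403.8 338.2] 0.7 [ 0.434 -0.219  0.   ]
   sil [383. 275. 431. 356.] 0.77
salt_box [269.8 193.1] 0.87 [0.501 0.233 0.   ]
   sil [213. 131. 319. 213.] 0.68
[0.183 0.492 0.25 ] [-0.557 -3.092 -0.   ] 0.9
[[-0.937  0.349  0.   ]
 [ 0.349  0.937  0.   ]
 [ 0.     0.    -1.   ]]
```

View pics/top0.png

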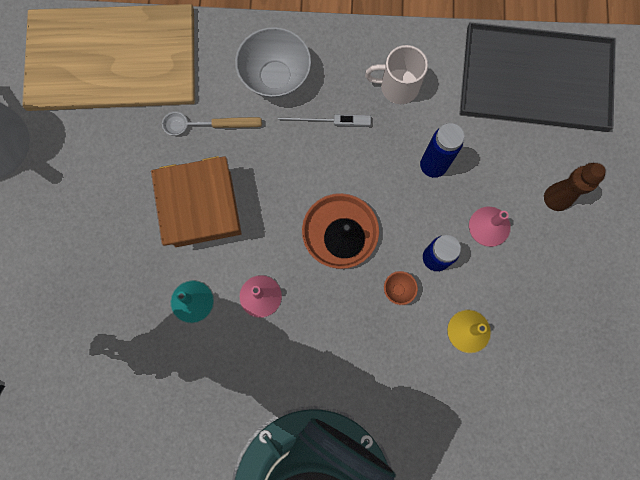

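View pics/side0.png

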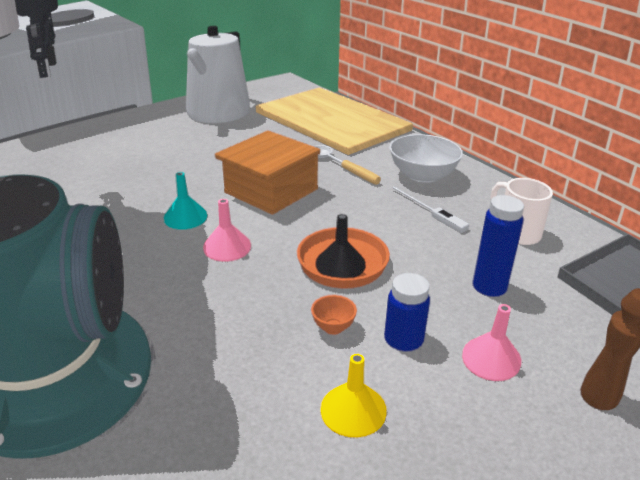

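The candidates in the top view (pixel positions):
- **Funnel:** black at (344,238), which I choose. The others are pink (260,296), pink (490,226), turquoise (192,301) and yellow (469,331).
- **Jar:** short at (441,253), which I choose; the tall one is at (441,150).
- **Dish:** large at (341,231), which I choose; the small bowl is at (401,288).

Next I'll check the choice in one crop and measure.

```bash
cat > m.py <<'E'
from h import *
np.set_printoptions(precision=4,suppress=True)
im=optics.grab_frame("top");m=optics.camera_model("top")
si=nets.silhouettes("salt_box","top")[0]["region"]
di=nets.silhouettes("dish","top")[0]["region"]; 
ji=nets.silhouettes("small_jar","top")
ji=[j for j in ji if abs(j["bbox"][1]-235)<8][0]["region"]
# lid: wood color, from silhouette
cn=max(cv2.findContours(si.astype(np.uint8),0,1)[0],key=cv2.contourArea)
P=np.array([onz(m,p[0].astype(float),.088)[:2] for p in cn])
r=cv2.minAreaRect((P*1000).astype(np.float32)); print("lid",r)
cn=max(cv2.findContours(di.astype(np.uint8),0,1)[0],key=cv2.contourArea)
P=np.array([onz(m,p[0].astype(float),.022)[:2] for p in cv2.convexHull(cn)])
print("dish",cv2.minEnclosingCircle((P*1000).astype(np.float32)),cv2.fitEllipse((P*1000).astype(np.float32)))
hsv=cv2.cvtColor(im,cv2.COLOR_BGR2HSV)
cap=(ji&(hsv[...,1]<70)&(hsv[...,2]>110)).astype(np.uint8)
cn=max(cv2.findContours(cap,0,1)[0],key=cv2.contourArea)
P=np.array([onz(m,p[0].astype(float),.095)[:2] for p in cn])
print("jarcap",cv2.minEnclosingCircle((P*1000).astype(np.float32)))
cv2.imwrite("pics/crop.png",cv2.resize(im[140:280,140:480],None,fx=2.3,fy=2.3))
sd=optics.grab_frame("side");ms=optics.camera_model("side")
print("proj side", [proj(ms,X) for X in([.465,-.034,.096],[.434,-.219,.095],[.434,-.219,0])], proj(m,[.465,-.034,.096]))
E
python3 m.py
```

```text
lid ((499.2289123535156, 239.05519104003906), (157.04327392578125, 145.11578369140625), 14.204931259155273)
dish ((472.61395263671875, -28.17348861694336), 74.37274932861328) ((472.5697326660156, -27.985416412353516), (147.1170654296875, 147.44976806640625), 47.894222259521484)
jarcap ((432.22735595703125, -216.36973571777344), 23.73982810974121)
proj side [array([[341.5711, 214.8051]]), array([[410.8443, 283.8898]]), array([[403.7209, 337.9716]])] [[344.894  224.6179]]
```

View pics/crop.png

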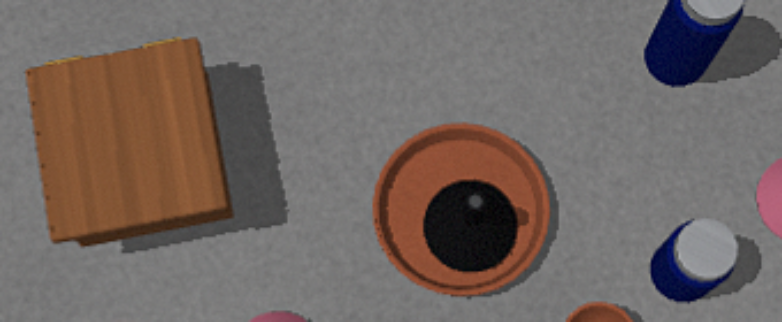

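The crop shows the black funnel at crop (470,225), inside the dish and off-centre, with its spout tip at about (475,200). The short jar's cap is at (706,250). The lid corners are at about (27,70), (198,38), (230,207) and (52,240).

Run:
```python
from h import *
np.set_printoptions(precision=4,suppress=True)
m=optics.camera_model("top");s=optics.camera_model("side")
px=lambda a:((a[0]+.5)/2.3+140-.5,(a[1]+.5)/2.3+140-.5)
P=[onz(m,px(a),.088) for a in[(27,70),(198,38),(230,207),(52,240)]]
print(np.array(P),np.mean(P,0),[np.linalg.norm(P[i]-P[i-1]) for i in range(4)])
print("spout",onz(m,px((475,200)),.096),tri([m,s],[px((475,200)),(342,216)]))
c=np.mean(P,0); print("tool to funnel",tool([.465,-.034,.17]))
# lid edges in side view
Ps=[onz(s,a,.088) for a in[(217,153),(268,135),(320,150),(272,172)]];print(np.array(Ps),np.mean(Ps,0))
```

```text
[[0.5526 0.3247 0.088 ]
 [0.5865 0.191  0.088 ]
 [0.4483 0.1545 0.088 ]
 [0.4153 0.2901 0.088 ]] [0.5007 0.2401 0.088 ] [np.float64(0.14153342783613776), np.float64(0.13792992457935505), np.float64(0.1429491123382014), np.float64(0.13955574479198823)]
spout [ 0.4613 -0.0366  0.096 ] [ 0.4622 -0.0371  0.0961]
tool to funnel [-447.5854 -394.4394   80.2859]
[[0.4206 0.2846 0.088 ]
 [0.5418 0.2996 0.088 ]
 [0.5846 0.1843 0.088 ]
 [0.4627 0.1595 0.088 ]] [0.5024 0.232  0.088 ]
```

```bash
python3 -m crank '[1,-450,-396,50,0,0,0, 1,-450,-396,50,0,0,0, 1,-450,-396,50,0,0,0, 1,-450,-396,50,0,0,0, 1,-450,-396,50,0,0,0]'; python3 -c "
from h import *
print(tool([.463,-.035,.2]))"
```

```text
t: 1.65
tcp_pos: [0.3016, 0.2707, 0.2295]
orientation: [0.556, 3.091, 0.001]
force: [0.8, 1.2, 0.3]
width: 0.0853
gripper_force: 0.0
[-257.89803905 -230.23530301   29.51381522]
```

```bash
python3 -m crank '[1,-258,-230,30,0,0,0, 1,-258,-230,30,0,0,0, 1,-258,-230,30,0,0,0, 1,-258,-230,30,0,0,0, 1,-258,-230,30,0,0,0]'; python3 -c "
from h import *
print(tool([.463,-.035,.2]))"
```

```text
t: 2.15
tcp_pos: [0.418, 0.05, 0.208]
orientation: [0.558, 3.091, 0.0]
force: [1.0, 1.0, -0.0]
width: 0.0854
gripper_force: 0.0
[-71.83361134 -63.95757224   8.0044945 ]
```

```bash
python3 -m crank '[1,-71,-64,8,0,0,0, 1,-71,-64,8,0,0,0, 1,-71,-64,8,0,0,0, 1,-71,-64,8,0,0,0, 1,-71,-64,8,0,0,0]'
python3 - <<'E'
from h import *
np.set_printoptions(precision=4,suppress=True)
m=optics.camera_model("wrist");im=optics.grab_frame("wrist");cv2.imwrite("pics/w1.png",im)
for r in nets.mark_of("funnel","wrist"): print(r,onz(m,r["uv"],.006))
for r in nets.mark_of("dish","wrist")[:2]: print(r,onz(m,r["uv"],.0))
for X in([.463,-.035,.006],[.463,-.035,.096],[.473,-.028,.022]): print(proj(m,X))
print(tool([.463,-.035,.076]))
E
```

```text
t: 2.65
tcp_pos: [0.4612, -0.032, 0.1999]
orientation: [-0.557, -3.092, -0.0]
force: [-0.6, 0.3, 0.6]
width: 0.0856
gripper_force: 0.0
{'uv': [69.8, 342.7], 'confidence': 0.86} [ 0.4987 -0.3139  0.006 ]
{'uv': [438.3, 9.7], 'confidence': 0.77} [0.3401 0.1156 0.006 ]
{'uv': [308.4, 213.7], 'confidence': 0.64} [ 0.4576 -0.0369  0.006 ]
[[312.4477 218.4552]]
[[311.8421 250.661 ]]
[[323.9646 230.6328]]
[ -2.7062  -2.5585 124.1397]
```

View pics/w1.png

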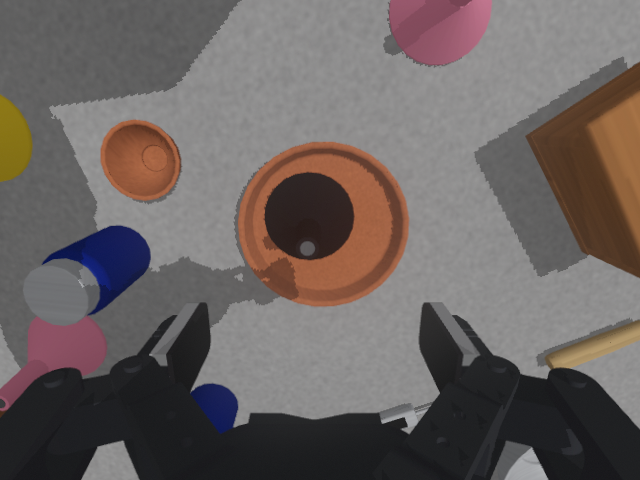

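The wrist view shows the spout tip at (307,248), about 5 px from the prediction, so the estimate holds. I'll descend and close.

```bash
python3 -m crank '[1,-2,-4,40,0,0,0, 1,-2,-4,80,0,0,0, 1,-2,-4,110,0,0,0, 1,-2,-4,123,0,0,0, 1,-2,-4,123,0,0,0]'; python3 -m crank '[0,0,0,0,0,0,0, 0,0,0,0,0,0,0, 0,0,0,0,0,0,0, 0,0,0,0,0,0,0, 0,0,0,0,0,0,0]'; python3 -m crank '[0,0,0,0,0,0,0, 0,0,0,0,0,0,0, 0,0,0,0,0,0,0, 0,0,0,0,0,0,0, 0,0,0,0,0,0,0]'
```

```text
t: 3.3
tcp_pos: [0.4609, -0.0361, 0.0756]
orientation: [-0.555, -3.089, -0.0]
force: [-0.6, 0.3, 0.9]
width: 0.0856
gripper_force: 0.0
t: 3.8
tcp_pos: [0.4624, -0.0371, 0.0774]
orientation: [0.557, 3.091, 0.0]
force: [-3.1, 1.1, 10.8]
width: 0.0166
gripper_force: 58.5
t: 4.3
tcp_pos: [0.4624, -0.0371, 0.0774]
orientation: [0.557, 3.091, 0.0]
force: [-2.3, 0.5, 8.5]
width: 0.0164
gripper_force: 58.6
```

```bash
python3 -m crank '[0,0,0,-20,0,0,0, 0,0,0,-60,0,0,0, 0,0,0,-110,0,0,0, 0,0,0,-150,0,0,0, 0,0,0,-150,0,0,0]'
python3 - <<'E'
from h import *
np.set_printoptions(precision=4,suppress=True)
im=optics.grab_frame("side");m=optics.camera_model("side")
x,y=map(int,proj(m,manip.read_state()["tcp_pos"])[0]);print(x,y)
cv2.imwrite("pics/s1.png",cv2.resize(im[max(0,y-110):y+150,max(0,x-150):x+150],None,fx=2,fy=2))
print(tool([.501,.238,.23]))
E
```

```text
t: 4.8
tcp_pos: [0.464, -0.0375, 0.2317]
orientation: [0.556, 3.084, -0.001]
force: [0.8, -0.6, -1.2]
width: 0.016
gripper_force: 59.1
345 134
[ 60.7405 271.2213  -1.1284]
```

View pics/s1.png

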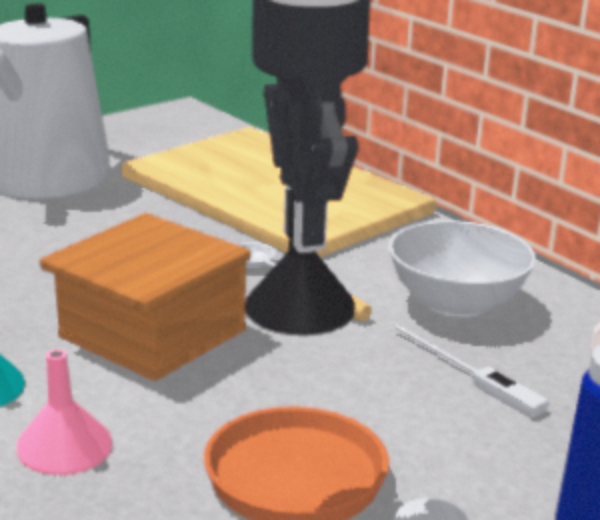

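The funnel hangs upright in the jaws, its rim centred at about crop (300,302), full (345,175). I'll check how high the base hangs in case it has slipped.

Run:
```python
from h import *
im=optics.grab_frame("side");m=optics.camera_model("side")
S=nets.silhouettes("funnel","side")
b=min(S,key=lambda r:abs(r["bbox"][3]-187)+abs((r["bbox"][0]+r["bbox"][2])/2-345))["bbox"];print(b)
a=np.linspace(0,6.28,60)
for h in(.06,.066,.071,.076,.082):
    z=manip.read_state()["tcp_pos"][2]-h
    p=proj(m,np.c_[.464+.04*np.cos(a),-.0375+.04*np.sin(a),0*a+z]);print(h,p.min(0),p.max(0))
s=manip.read_state();print(s["width"])
```

```text
[316.3, 132.9, 372.9, 192.7]
0.06 [316.45811388 162.26408253] [371.71241842 187.77716213]
0.066 [316.41804505 165.83994897] [371.46849384 191.55640347]
0.071 [316.38495057 168.80165172] [371.26605028 194.68403183]
0.076 [316.35212302 171.74687555] [371.0643635  197.79198939]
0.082 [316.31307924 175.25946564] [370.82334453 201.49569745]
0.016142511940888917
```

```bash
python3 -m crank '[0,6,27,0,0,0,0, 0,16,70,0,0,0,0, 0,26,115,0,0,0,0, 0,36,160,0,0,0,0, 0,46,205,0,0,0,0]'; python3 -m crank '[0,8,36,0,0,0,0, 0,13,57,0,0,0,0, 0,15,66,0,0,0,0, 0,15,66,0,0,0,0, 0,15,66,0,0,0,0]'
python3 - <<'E'
from h import *
np.set_printoptions(precision=4,suppress=True)
print(tool([.501,.238,.165]))
im=optics.grab_frame("wrist");m=optics.camera_model("wrist")
S=nets.silhouettes("salt_box","wrist")
cv2.imwrite("pics/w2.png",im)
print(proj(m,[.501,.238,.088]))
E
```

```text
t: 5.45
tcp_pos: [0.4899, 0.1729, 0.2253]
orientation: [-0.557, -3.089, 0.001]
force: [2.0, 0.3, -1.0]
width: 0.0158
gripper_force: 59.1
t: 5.95
tcp_pos: [0.4993, 0.2373, 0.2262]
orientation: [-0.558, -3.091, 0.001]
force: [0.2, -0.3, 0.0]
width: 0.0165
gripper_force: 59.1
[-1.4128  1.3228 61.2438]
[[317.0483 233.9109]]
```

View pics/w2.png

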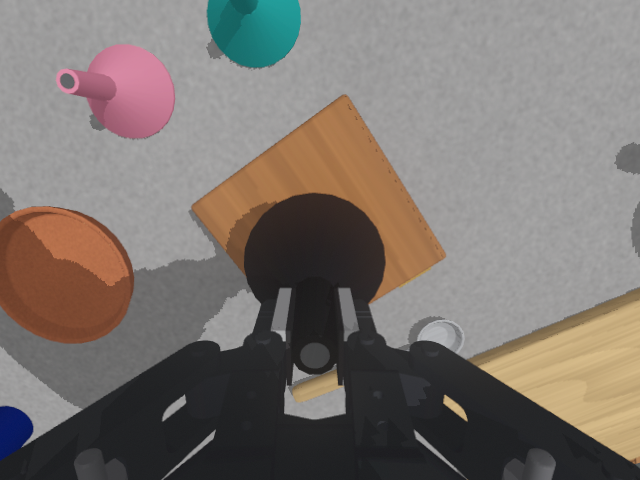

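Lid corners at (192,207), (346,96) and (445,257) give a centre of about (318,232), matching the predicted (317,234). I'll lower the funnel.

```bash
python3 -m crank '[0,0,1,20,0,0,0, 0,-1,1,40,0,0,0, 0,-1,1,56,0,0,0, 0,-1,1,60,0,0,0, 0,-1,1,60,0,0,0]';  python3 -m crank '[0,0,0,1,0,0,0, 0,0,0,2,0,0,0, 0,0,0,3,0,0,0, 0,0,0,4,0,0,0, 0,0,0,4,0,0,0]'
```

```text
t: 6.55
tcp_pos: [0.5008, 0.2381, 0.1669]
orientation: [-0.559, -3.091, 0.001]
force: [-0.6, 0.3, -0.8]
width: 0.0163
gripper_force: 59.1
t: 7.05
tcp_pos: [0.5009, 0.2388, 0.1629]
orientation: [-0.557, -3.092, 0.0]
force: [-0.1, 0.2, -0.5]
width: 0.016
gripper_force: 59.1
```

```bash
python3 -m crank '[0,0,0,1,0,0,0, 0,0,0,2,0,0,0, 0,0,0,3,0,0,0, 0,0,0,3,0,0,0, 0,0,0,3,0,0,0]';  python3 -m crank '[0,0,0,1,0,0,0, 0,0,0,2,0,0,0, 0,0,0,2,0,0,0, 0,0,0,2,0,0,0, 0,0,0,2,0,0,0]'
```

```text
t: 7.55
tcp_pos: [0.5009, 0.2387, 0.1598]
orientation: [-0.557, -3.092, 0.0]
force: [-0.2, -0.3, 0.8]
width: 0.0163
gripper_force: 59.1
t: 8.05
tcp_pos: [0.5009, 0.2388, 0.1592]
orientation: [0.557, 3.09, 0.001]
force: [-6.6, -2.6, 19.8]
width: 0.0166
gripper_force: 61.6
```

Contact came at the expected height, z of about 0.159. I'll ease off 1 mm, open and retreat up.

```bash
python3 -m crank '[0,0,0,-1,0,0,0, 0,0,0,-1,0,0,0, 0.4,0,0,-1,0,0,0, 1,0,0,-1,0,0,0, 1,0,0,-1,0,0,0]';  python3 -m crank '[1,0,0,0,0,0,0, 1,0,0,0,0,0,0, 1,0,0,-15,0,0,0, 1,0,0,-50,0,0,0, 1,0,0,-90,0,0,0]'
python3 - <<'E'
from h import *
np.set_printoptions(precision=4,suppress=True)
im=optics.grab_frame("wrist");m=optics.camera_model("wrist")
cv2.imwrite("pics/w3.png",im)
print(tool([.433,-.218,.25]))
E
```

```text
t: 8.55
tcp_pos: [0.5008, 0.2388, 0.1587]
orientation: [-0.557, -3.091, 0.0]
force: [0.1, -0.5, -0.3]
width: 0.0592
gripper_force: 0.0
t: 9.05
tcp_pos: [0.5002, 0.2386, 0.2492]
orientation: [-0.557, -3.09, 0.002]
force: [1.6, 0.8, 0.6]
width: 0.0855
gripper_force: 0.0
[ -94.9933 -452.4268    4.7579]
```

View pics/w3.png

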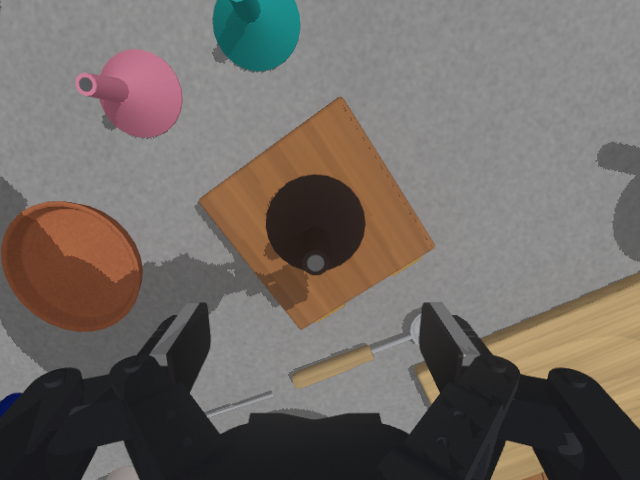

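The funnel stands upright near the lid's centre, at (316,223), wholly on the lid. Next is the short jar.

```bash
python3 -m crank '[1,-95,-452,0,0,0,0, 1,-95,-452,0,0,0,0, 1,-95,-452,0,0,0,0, 1,-95,-452,0,0,0,0, 1,-95,-452,0,0,0,0]'; python3 -c "
from h import *
print(tool([.433,-.218,.22]))"
```

```text
t: 9.6
tcp_pos: [0.463, -0.0101, 0.249]
orientation: [0.557, 3.091, -0.0]
force: [2.1, -0.4, -0.3]
width: 0.0853
gripper_force: 0.0
[ -44.43152823 -205.28436931   29.02633589]
```

```bash
python3 -m crank '[1,-44,-205,29,0,0,0, 1,-44,-205,29,0,0,0, 1,-44,-205,29,0,0,0, 1,-44,-205,29,0,0,0, 1,-44,-205,29,0,0,0]'
python3 - <<'E'
from h import *
np.set_printoptions(precision=4,suppress=True)
import time
m=optics.camera_model("wrist");im=optics.grab_frame("wrist")
cv2.imwrite("pics/w4.png",im); print(manip.read_state()["tcp_pos"])
for r in nets.mark_of("small_jar","wrist"): print(r,onz(m,r["uv"],.0))
print(proj(m,[[.433,-.218,0],[.433,-.218,.095]]))
t=optics.grab_frame("top");mt=optics.camera_model("top")
for r in nets.mark_of("small_jar","top"): print(r,onz(mt,r["uv"],.0))
E
```

```text
t: 10.1
tcp_pos: [0.4324, -0.2198, 0.2191]
orientation: [-0.563, -3.09, 0.001]
force: [-0.0, -0.4, 0.4]
width: 0.0854
gripper_force: 0.0
[ 0.4325 -0.2193  0.2191]
{'uv': [318.3, 210.1], 'confidence': 0.89} [ 0.434 -0.217  0.   ]
[[317.0096 209.4943]
 [317.919  237.9125]]
```

View pics/w4.png

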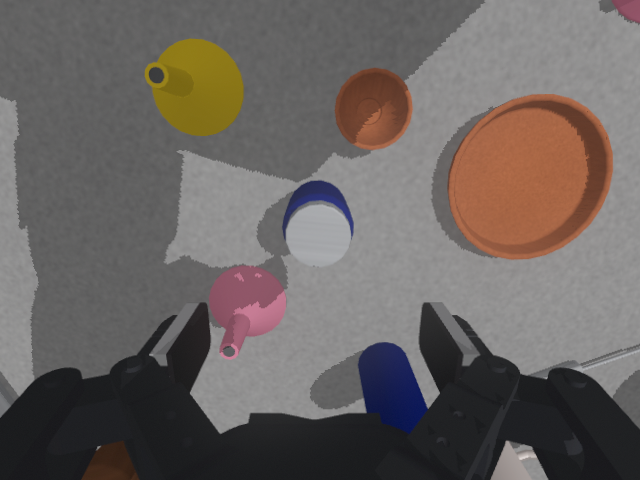

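The short jar's cap is at (319,235), as predicted, and the tall jar is clear at (390,370). I'll descend and grip.

```bash
python3 -m crank '[1,0,2,40,0,0,0, 1,0,2,80,0,0,0, 1,0,2,120,0,0,0, 1,0,2,150,0,0,0, 1,0,2,157,0,0,0]'; python3 -m crank '[1,0,0,0,0,0,0, 0,0,0,0,0,0,0, 0,0,0,0,0,0,0, 0,0,0,0,0,0,0, 0,0,0,0,0,0,0]'; python3 -m crank '[0,0,0,0,0,0,0, 0,0,0,0,0,0,0, 0,0,0,-10,0,0,0, 0,0,0,-40,0,0,0, 0,0,0,-70,0,0,0]'; python3 -c "
from h import *
print(tool([.4725,-.029,.12]))"
```

```text
t: 10.8
tcp_pos: [0.4331, -0.2116, 0.0608]
orientation: [-0.554, -3.089, -0.003]
force: [-0.3, -0.2, 0.0]
width: 0.0853
gripper_force: 0.0
t: 11.3
tcp_pos: [0.4348, -0.2147, 0.0647]
orientation: [0.557, 3.089, -0.002]
force: [-3.4, 0.9, 15.8]
width: 0.054
gripper_force: 60.5
t: 11.8
tcp_pos: [0.4335, -0.2137, 0.1344]
orientation: [-0.558, -3.091, -0.001]
force: [1.2, -0.6, -4.1]
width: 0.054
gripper_force: 64.9
[ 28.01648004 186.6568241   14.46772289]
```

```bash
python3 -m crank '[0,4,20,0,0,0,0, 0,8,50,0,0,0,0, 0,10,65,0,0,0,0, 0,10,65,0,0,0,0, 0,10,65,0,0,0,0]'
python3 - <<'E'
from h import *
np.set_printoptions(precision=4,suppress=True)
for c in("top","side","wrist"):
    m=optics.camera_model(c);im=optics.grab_frame(c)
    for r in nets.mark_of("dish",c)[:2]: print(c,r,onz(m,r["uv"],0))
    for r in nets.silhouettes("dish",c)[:2]:
        cn=max(cv2.findContours(r["region"].astype(np.uint8),0,1)[0],key=cv2.contourArea)
        P=np.array([onz(m,p[0].astype(float),.022)[:2]*1000 for p in cv2.convexHull(cn)]).astype(np.float32)
        print(r["bbox"],cv2.minEnclosingCircle(P))
    if c=="side":
        for r in nets.mark_of("small_jar",c)[:2]: print("jar",r, proj(m,np.array(manip.read_state()["tcp_pos"])-[0,0,.0645]))
print(tool([.4725,-.029,.12]))
E
```

```text
t: 12.3
tcp_pos: [0.4474, -0.1497, 0.1335]
orientation: [0.556, 3.091, -0.001]
force: [-0.5, 0.5, -3.1]
width: 0.054
gripper_force: 65.0
top {'uv': [341.4, 235.6], 'confidence': 0.76} [ 0.4665 -0.0316  0.    ]
[303.7, 193.6, 350.3, 246.9] ((487.6217956542969, -3.4619216918945312), 66.79536437988281)
side {'uv': [343.9, 264.9], 'confidence': 0.68} [ 0.4724 -0.0358  0.    ]
[298.9, 229.2, 371.8, 289.0] ((466.605712890625, -36.90326690673828), 83.9035873413086)
jar {'uv': [381.3, 269.8], 'confidence': 0.9} [[381.883  270.8648]]
wrist {'uv': [481.7, 213.1], 'confidence': 0.66} [ 0.4745 -0.0302  0.    ]
[388.7, 102.7, 607.9, 317.8] ((471.6923828125, -28.364774703979492), 74.18563079833984)
[ 18.5299 122.0083  12.861 ]
```

The dish is still at (0.472, -0.029), and the jar base height agrees in the side view. I'll carry it over and lower it.

```bash
python3 -m crank '[0,3,20,0,0,0,0, 0,8,55,0,0,0,0, 0,14,90,0,0,0,0, 0,17,112,4,0,0,0, 0,18,122,13,0,0,0]'; python3 -m crank '[0,0,0,0,0,0,0, 0,0,0,10,0,0,0, 0,0,0,22,0,0,0, 0,0,0,32,0,0,0, 0,0,0,38,0,0,0]';  python3 -m crank '[0,0,0,2,0,0,0, 0,0,0,4,0,0,0, 0,0,0,5,0,0,0, 0,0,0,5,0,0,0, 0,0,0,5,0,0,0]'
```

```text
t: 13.3
tcp_pos: [0.4736, -0.0275, 0.1201]
orientation: [0.555, 3.091, 0.0]
force: [0.5, 0.4, -3.8]
width: 0.0544
gripper_force: 65.2
t: 13.8
tcp_pos: [0.4726, -0.0297, 0.0808]
orientation: [-0.559, -3.09, 0.0]
force: [0.4, -0.5, -3.3]
width: 0.0538
gripper_force: 65.2
t: 14.3
tcp_pos: [0.4732, -0.029, 0.0771]
orientation: [0.557, 3.091, -0.0]
force: [0.2, 0.2, -2.8]
width: 0.0543
gripper_force: 65.2
```

```bash
python3 -m crank '[0,0,0,1,0,0,0, 0,0,0,2,0,0,0, 0,0,0,3,0,0,0, 0,0,0,4,0,0,0, 0,0,0,4,0,0,0]'; python3 -m crank '[0,0,0,1,0,0,0, 0,0,0,2,0,0,0, 0,0,0,2,0,0,0, 0,0,0,2,0,0,0, 0,0,0,2,0,0,0]'
```

```text
t: 14.8
tcp_pos: [0.4729, -0.029, 0.0727]
orientation: [-0.557, -3.091, -0.0]
force: [0.0, -0.2, -3.7]
width: 0.0539
gripper_force: 65.2
t: 15.3
tcp_pos: [0.473, -0.029, 0.0709]
orientation: [0.557, 3.092, -0.0]
force: [-0.3, 0.1, -3.0]
width: 0.054
gripper_force: 65.2
```

```bash
python3 -m crank '[0,0,0,1,0,0,0, 0,0,0,1,0,0,0, 0,0,0,1,0,0,0, 0,0,0,1,0,0,0, 0,0,0,1,0,0,0]'; python3 -c "
from h import *
print(manip.read_state()['force'])"
```

```text
t: 15.8
tcp_pos: [0.4731, -0.029, 0.0708]
orientation: [0.557, 3.091, -0.0]
force: [-5.9, 1.8, 18.8]
width: 0.0537
gripper_force: 67.3
[-5.85113793  1.8368564  18.7808319 ]
```

The jar is on the dish floor (19 N). I'll ease off and release.

```bash
python3 -m crank '[0,0,0,-0.7,0,0,0, 0,0,0,-0.7,0,0,0, 0.75,0,0,-0.7,0,0,0, 1,0,0,-0.7,0,0,0, 1,0,0,-0.7,0,0,0]'; python3 -m crank '[1,0,0,0,0,0,0, 1,0,0,0,0,0,0, 1,0,0,-10,0,0,0, 1,0,0,-40,0,0,0, 1,0,0,-80,0,0,0]'; python3 -m crank '[1,0,0,-40,0,0,0, 1,0,0,-70,0,0,0, 1,0,0,-70,0,0,0, 1,0,0,-70,0,0,0, 1,0,0,-70,0,0,0]'
python3 - <<'E'
from h import *
im=optics.grab_frame("side")
cv2.imwrite("pics/s2.png",im)
E
```

```text
t: 16.3
tcp_pos: [0.4732, -0.0291, 0.0706]
orientation: [0.557, 3.092, 0.0]
force: [0.6, -0.4, -0.4]
width: 0.0858
gripper_force: 0.0
t: 16.8
tcp_pos: [0.4721, -0.0288, 0.1512]
orientation: [-0.557, -3.089, -0.0]
force: [0.2, -0.6, 0.1]
width: 0.0856
gripper_force: 0.0
t: 17.3
tcp_pos: [0.4725, -0.0289, 0.2199]
orientation: [-0.557, -3.09, -0.0]
force: [-0.1, 1.2, -1.0]
width: 0.0855
gripper_force: 0.0
```

View pics/s2.png

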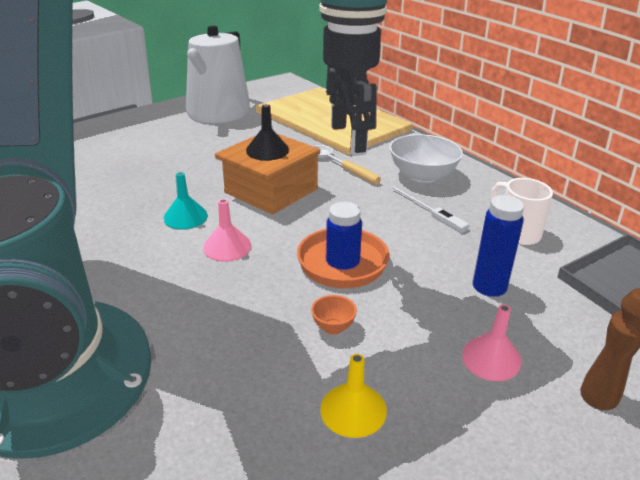

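The jar stands upright in the dish at (344,240), the funnel is on the lid at (267,135), and the gripper is clear of both.

```bash
python3 -c "
from plant import manip
print(manip.job_done())"
```

```text
the job is handed in; nothing more can be done
None
```

The job is handed in at about 17 s: the black funnel stands mouth-down near the middle of the salt box lid, and the smaller cobalt jar was then set upright, without dropping, on the floor of the terracotta dish.

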